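Put the parallel bar and the milled sample back in the inspection tray

ROBOT

A 7-joint arm with a two-finger parallel gripper is mounted at the origin on the work surface; the furniture and walls round the work are solid. World frame = base frame: x ahead of the robot, y to its left, z up, the work surface at z = 0. Lengths are in m, angles in rad, forces in N, time in s.
With the tool pointing down it reaches from about 0.425 to 0.875 m from the base axis. Payload 8.4 kg.
Tool frame: the origin (TCP) lies at the very end of the fingers, on their centre line; the grasp point (between the pads) lies behind it (r.grasp_offset is the z of the grasp point in the tool frame, in m); z points along the fingers, y is the line along which they close (so a half turn about z gives the same grasp; the last joint's range is limited). The gripper opens to 87 mm and grips with 3 to 60 N. Pads are 19 mm wide; open, the fingers measure 117 mm over their backs; the gripper's body (75 mm by 190 mm) begins 51 mm behind the grasp point.
Start: joints at [1.174, 0.333, 0.04, 1.465, -0.013, 1.343, -0.059], TCP at [0.191, -0.621, 0.223] pointing down, gripper open.
Joint ranges: [-2.58, 2.58], [-0.38, 2.09], [-1.3, 1.39], [0.25, 2.4], [-1.5, 4.64], [0.08, 2.09], [-2.65, 2.65]. Speed limits (rad/s): [2.22, 2.22, 2.79, 2.79, 3.14, 3.14, 3.14].

INTERFACE

Orientations are given as a unit quaternion [w, x, y, z].
In Python, from plant import readout, optics, r gives the robot as it stands. The module is installed in compiled form; this text tells all that it offers.
- The arm moves only by the tool apply_moves, never from a script. Its argument "deltas" is a list of rows, each a list of 7 numbers: the turn, a rotation vector about the tool's x, y, z in units of 5 degrees (1.0 is 5 degrees), then the shift along the tool's x, y, z in units of 40 mm (1.0 is 40 mm), then the closure, from 0 (fully open) to 1 (shut). A call has exactly 5 rows; each row is the pose to reach, as a shift and turn from the pose commanded when the call began, along the tool's axes at that moment; what a row does not reach only later rows make up. A row lasts 1/12 s, in which the tool goes at most 41.7 mm and 7.16 degrees, less where a joint would pass 70% of its speed; a pose out of reach is approached as far as the arm can. A call with a gripper value outside its range is refused whole. The fingers move at their own pace and stop on an object; the grip force is fixed at half the most. Time passes only in rows, so rows that repeat a pose let the fingers close, or fill a call up. It gives the time, the measured TCP pose, the force, the opening and the grip force at its end, in the units of the state.
- readout.get_obs(): the state, without advancing time (a new reading comes with each control period).
- optics.grab_frame(name): name is "scene" or "top"; returns the picture (480x640x3 uint8, blue, green, red); there is no depth.
- optics.camera_params(name): a dict with "intrinsics" (3x3 intrinsics, pixels), "origin" and "attitude" of the camera in the world. Camera axes: x right, y down, z forward; pixel columns grow to the right and rows downward; lengths in m; the calibration is good to about 2 mm. A picture is of the moment at which its call begins. camera_params takes no time and is no camera call.
- r.close_job(): hands the job in; it is judged then, once.
The state is a dict: "time": time; "joint_pos": joint angles; "qd": joint speeds; "tau": joint torques, N m; "tool_pos": TCP position; "tcp_rot": TCP orientation; "contact_force": force on the tool from outside, world axes, zero at the start; "torque": the same for the moment, N m; "finger_gap": finger opening in m; "gripper_force": force on a finger pad.
Only numpy, scipy, OpenCV 4.12 (cv2) and the standard library are available. Lean on these libraries where they do the work, as an engineer would, in place of code of your own. Each camera call takes 0.05 s, during which the arm holds its last target. There are 200 camera calls.

TASK

Put the inspection kit together: lay the long pale tan parallel bar flat in the long compartment of the grey tray, and the small milled aluminium sample block flat in the empty short compartment, inside the walls and in line with them. Leave both lying there; do not drop them in.

Things in the scene. Friction and masses are not known exactly. Their poses are not given: they have to be found in the camera images.
- bar_center (a point): Centre (half-way up) of the parallel bar: a loose straight pale tan bar with counterbored holes, 20 wide (x), 170 long (y), 22 high (z) mm, 0.53 kg, lying on the plate (this point starts 11 above it). Grasp it across its 20 mm width near the middle. Either end may point either way.
- block_center (a point): Centre (half-way up) of the milled sample: a loose light grey aluminium block, one bevelled corner, a small yellow label; 32 wide (x), 56 long (y), 22 high (z) mm, 0.12 kg, lying on the plate (this point starts 11 above it). Grasp its 32 mm width; either way round will do. The larger block with rows of holes (51x76x25) and the steel ring are not wanted.
- long_slot (a point): Centre of the floor of the tray's long compartment, 50 (x) by 210 (y) mm inside; axes are the tray's, z up. The grey tray (190 along x, 240 along y) is fixed; floors (lined blue) lie 5 above the plate; walls are 5 thick and rise 10 above the floors. Both long walls are open over the middle 90 mm for fingers.
- short_slot (a point): Centre of the floor of the empty short compartment of the tray, 96 (x) by 60 (y) mm inside, axes the tray's: its length runs along x, crosswise to the long one; the sample's 56 mm length goes along x. Same walls; both long ones are open over the middle 56 mm for fingers. The third compartment, 134 mm towards +y, holds a blue-handled plug gauge, which stays.
There are look-alikes about, which are no part of the job. There is more than one size of the part that bears bar_center; the job needs the larger. Leave any blue or orange look-alike of the part that bears block_center alone.

How it is judged:
By the outcome, as a careful person would: the job done as asked, in the order asked, and still so for the second after the job is handed in, with the robot touching nothing.
It also fails if it takes over 53 s, if anything falls off the work surface, if the arm or the gripper's body presses on something with over 40 N, if the wrist force passes 120 N, or if a joint passes its speed limit or range.

## Working session

There is one attempt and no reset: what is moved stays moved. The work goes in short steps, Python scripts to look and compute and a tool call to move; the robot and the scene stay as the last step left them, time stands still between calls to the robot, and variables do not carry over. Pictures are saved under pics/ and viewed, at most 10 in all, crops included, and the job is handed in when it is done.

Besides the shell and the picture viewer there is one more tool, called after "Emit:" by a JSON object that holds its "api" and its "payload", one argument or row to a line. apply_moves: Moves the arm, as the interface text tells. Its arguments: {"type":"object","properties":{"deltas":{"type":"array","items":{"type":"array","items":{"type":"number"}}}},"required":["deltas"]}

```bash
mkdir -p pics
python3 - <<'E'
from plant import readout, optics, r
import cv2, numpy as np
np.set_printoptions(precision=4,suppress=True)
for n in("scene","top"):
    cv2.imwrite(f"pics/{n}0.png",optics.grab_frame(n)); print(n,optics.camera_params(n))
print(readout.get_obs(), r.grasp_offset)
E
```

```text
scene {'intrinsics': array([[548.9633,   0.    , 320.377 ],
       [  0.    , 548.9633, 234.663 ],
       [  0.    ,   0.    ,   1.    ]]), 'origin': array([1.1195, 0.6627, 0.9426]), 'attitude': array([-0.1518,  0.3348,  0.8552, -0.3653])}
top {'intrinsics': array([[592.7406,   0.    , 316.6581],
       [  0.    , 592.7406, 233.1105],
       [  0.    ,   0.    ,   1.    ]]), 'origin': array([ 0.3368, -0.021 ,  1.6691]), 'attitude': array([ 0.0192, -0.7016,  0.7117, -0.03  ])}
{'time': 0.1, 'joint_pos': array([ 1.1738,  0.3338,  0.0398,  1.4662, -0.0134,  1.3433, -0.0585]), 'qd': array([ 0.0006, -0.0006, -0.0017, -0.003 , -0.0008,  0.0003, -0.0002]), 'tau': array([  0.005 , -65.7803,   1.3409, -40.4703,  -0.0594,   0.0409,
         0.0001]), 'tool_pos': array([ 0.1906, -0.621 ,  0.2218]), 'tcp_rot': array([-0.0007,  0.9889,  0.1483, -0.0002]), 'contact_force': array([-0.5346, -0.4105,  0.0378]), 'torque': array([ 0.062 , -0.0108,  0.0413]), 'gripper_force': 0.0, 'finger_gap': 0.08710269737576709} -0.0187
```

View pics/top0.png

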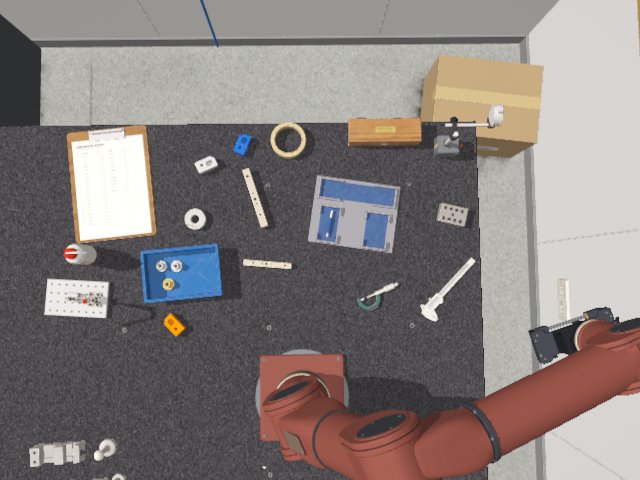

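View pics/scene0.png

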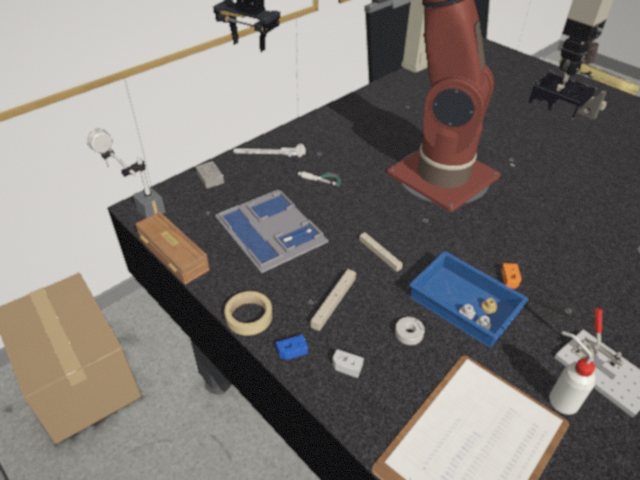

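Candidates for the bar are the long tan bar at (255,198) and a shorter one at (267,265). For the block they are light grey at (206,165), blue at (243,145), orange at (174,325) and the holed block at (453,214). The tray is at (355,215), with its long slot at (358,191), the empty short slot at (377,229) and the gauge at (328,224). I choose the bar at (255,198) and the block at (206,165), and I'll measure and check them in a crop.

```bash
cat > h.py <<'E'
import cv2, numpy as np
from scipy.spatial.transform import Rotation as R
from plant import readout, optics, r
np.set_printoptions(precision=4,suppress=True)
def q2R(q): return R.from_quat([q[1],q[2],q[3],q[0]])
def ray(uv,z,name="top"):
    p=optics.camera_params(name); uv=np.atleast_2d(uv).astype(float)
    d=np.c_[uv,np.ones(len(uv))]@np.linalg.inv(p["intrinsics"]).T
    d=q2R(p["attitude"]).apply(d); o=p["origin"]
    return o+d*((z-o[2])/d[:,2])[:,None]
def proj(P,name):
    p=optics.camera_params(name); c=q2R(p["attitude"]).inv().apply(np.atleast_2d(P)-p["origin"])@p["intrinsics"].T
    return c[:,:2]/c[:,2:]
def rect(mask,near,z,name="top"):
    """min-area rectangle (world plane z) of the contour closest to pixel near"""
    cs,_=cv2.findContours(mask.astype(np.uint8),cv2.RETR_EXTERNAL,cv2.CHAIN_APPROX_NONE)
    cs=[c for c in cs if cv2.contourArea(c)>30]
    c=max(cs,key=lambda c:cv2.pointPolygonTest(c,near,True))
    w=ray(c[:,0],z,name)
    (cx,cy),(a,b),t=cv2.minAreaRect((w[:,:2]*1000).astype(np.float32))
    if a<b: a,b,t=b,a,t+90
    return np.array([cx,cy,a,b,(t+90)%180-90])   # mm, mm, long, short, angle of long axis deg
E
python3 - <<'E'
from h import *
for n in("top","scene"):
    im=cv2.imread(f"pics/{n}0.png"); hsv=cv2.cvtColor(im,cv2.COLOR_BGR2HSV); v=hsv[...,2]
    P=dict(top=dict(bar=(255,198),bar2=(267,265),blk=(203,165)),scene=dict(bar=(334,299),bar2=(381,252),blk=(348,362)))[n]
    for k,p in P.items(): print(n,k,rect(v>120,p,.022,n))
    if n=="top":
        print("tray",rect((v>75)&(cv2.GaussianBlur(v,(3,3),0)>75),(345,215),.015))
        blue=(hsv[...,0]>100)&(hsv[...,0]<125)&(hsv[...,1]>110)&(v>60)
        for k,p in dict(long=(358,191),short=(378,235),gauge=(322,235)).items(): print(k,rect(blue,p,.005))
a=cv2.imread("pics/top0.png")[120:285,180:410]; b=cv2.imread("pics/scene0.png")[180:390,205:435]
cv2.imwrite("pics/crop.png",np.hstack([cv2.resize(a,(400,287)),cv2.resize(b,(400,287))]) if 0 else np.vstack([cv2.resize(a,None,fx=1.8,fy=1.8,interpolation=2),cv2.resize(b,(414,300),interpolation=2)]))
E
```

```text
top bar [554.8489 124.8929 172.6593  22.0942  17.8545]
top bar2 [368.4673  91.933  134.4022  18.321   84.5951]
top blk [650.6854 261.0225  58.658   38.0027 -64.0175]
tray [ 447.5296  -67.73   1838.8694 1353.0084   89.5529]
long [ 566.6902 -163.8232  206.2161   45.6141   81.0833]
short [ 458.7535 -212.8402   92.0877   55.7687   -8.892 ]
gauge [479.585  -80.3714  92.1275  48.1718  -8.6087]
scene bar [558.5055 127.7373 186.7157  29.9216  17.865 ]
scene bar2 [376.1046  97.5491 144.7743  27.7267  84.5296]
scene blk [655.3831 262.6869  60.9204  47.6543 -64.4657]
```

View pics/crop.png

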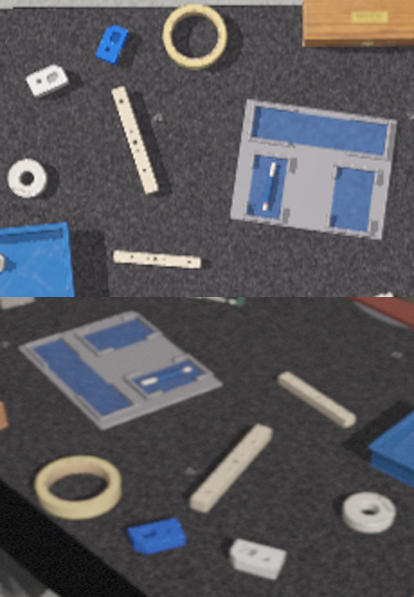

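The crop confirms both choices. The long bar measures 172x22 mm, against 134x18 for the short one, and the light grey block carries a label. Now I'll start moving and add a small delta helper.

Create go.py:
```python
import sys
from h import *
# usage: go.py x y z(mm) yaw_of_tool_x(deg) -> delta row in move units
s=readout.get_obs(); p=s["tool_pos"]; Rt=q2R(s["tcp_rot"])
print("t",s["time"],"tcp",p*1000,"F",s["contact_force"],"gap",s["finger_gap"],"q",s["joint_pos"],"yaw",np.degrees(np.arctan2(*Rt.apply([1,0,0])[1::-1])))
for a in sys.argv[1:]:
    x,y,z,w=map(float,a.split(","))
    w=np.radians(w); T=R.from_matrix(np.array([[np.cos(w),np.sin(w),0],[np.sin(w),-np.cos(w),0],[0,0,-1]]))
    print(a,np.degrees((Rt.inv()*T).as_rotvec())/5, Rt.inv().apply(np.array([x,y,z])/1000-p)/.04)
```

```text
(no output)
```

Emit:
{"api": "apply_moves", "payload": {
  "deltas": [
    [0,0,0,0.9,-0.5,0,0],
    [0,0,0,1.8,-1.0,0,0],
    [0,0,0,2.7,-1.5,0,0],
    [0,0,0,3.6,-2.0,0,0],
    [0,0,0,4.5,-2.5,0,0]
  ]
}}

```text
time: 0.52
tool_pos: [0.3343, -0.4712, 0.2223]
tcp_rot: [-0.0, 0.989, 0.148, -0.0]
contact_force: [0.8, -0.1, -0.1]
finger_gap: 0.087
gripper_force: 0.0
```

```bash
python3 go.py 440,-330,220,17.9 554,124,120,17.9
```

```text
t 0.5167 tcp [ 334.2844 -471.2002  222.2541] F [ 0.7712 -0.1473 -0.0989] gap 0.08700599715577914 q [ 0.9445  0.1917 -0.078   1.6428  0.0155  1.3082 -0.4093] yaw 17.046109949188413
440,-330,220,17.9 [-0.0054  0.0033 -0.1708] [ 3.5616 -2.6002  0.0565]
554,124,120,17.9 [-0.0054  0.0033 -0.1708] [  9.6143 -12.6149   2.5595]
```

Emit:
{"api": "apply_moves", "payload": {
  "deltas": [
    [0,0,0,0.6,-0.8,0,0],
    [0,0,0,1.2,-1.6,0,0],
    [0,0,0,1.8,-2.4,0,0],
    [0,0,-0.1,2.4,-3.2,0,0],
    [0,0,-0.17,3.0,-4.0,0,0]
  ]
}}

```text
time: 0.93
tool_pos: [0.4013, -0.2828, 0.2223]
tcp_rot: [-0.0, 0.988, 0.156, -0.0]
contact_force: [0.8, -0.1, 0.4]
finger_gap: 0.0872
gripper_force: 0.0
```

Emit:
{"api": "apply_moves", "payload": {
  "deltas": [
    [0,0,0,0.6,-0.8,0,0],
    [0,0,0,1.2,-1.6,0.2,0],
    [0,0,0,1.8,-2.4,0.4,0],
    [0,0,0,2.4,-3.2,0.6,0],
    [0,0,0,3.0,-4.0,0.8,0]
  ]
}}

```text
time: 1.35
tool_pos: [0.4662, -0.0937, 0.1902]
tcp_rot: [0.0, 0.988, 0.156, 0.0]
contact_force: [1.1, 0.3, -0.1]
finger_gap: 0.0866
gripper_force: 0.0
```

Emit:
{"api": "apply_moves", "payload": {
  "deltas": [
    [0,0,0,0.6,-0.8,0.3,0],
    [0,0,0,1.2,-1.6,0.6,0],
    [0,0,0,1.8,-2.4,0.9,0],
    [0,0,0,2.4,-3.2,1.2,0],
    [0,0,0,3.0,-4.0,1.5,0]
  ]
}}

```text
time: 1.77
tool_pos: [0.5312, 0.0948, 0.1301]
tcp_rot: [0.0, 0.988, 0.155, 0.0]
contact_force: [0.5, -0.3, 0.1]
finger_gap: 0.087
gripper_force: 0.0
```

```bash
python3 go.py 554,124,60,17.9 554,124,8,17.9
```

```text
t 1.7667 tcp [531.1798  94.8168 130.0882] F [ 0.4749 -0.2956  0.1295] gap 0.087009796315563 q [ 0.2778  0.2349 -0.6058  1.8246  0.1474  1.1268 -1.6374] yaw 17.880699998235997
554,124,60,17.9 [ 0.0006 -0.0016 -0.0039] [ 0.7667 -0.5193  1.7523]
554,124,8,17.9 [ 0.0006 -0.0016 -0.0039] [ 0.7665 -0.5193  3.0523]
```

Emit:
{"api": "apply_moves", "payload": {
  "deltas": [
    [0,0,0,0.3,-0.2,0.6,0],
    [0,0,0,0.55,-0.4,1.2,0],
    [0,0,0,0.77,-0.52,1.8,0],
    [0,0,0,0.77,-0.52,2.1,0],
    [0,0,0,0.77,-0.52,2.1,0]
  ]
}}

```text
time: 2.18
tool_pos: [0.5516, 0.122, 0.0436]
tcp_rot: [-0.0, 0.988, 0.156, -0.003]
contact_force: [-1.5, -0.6, 0.6]
finger_gap: 0.0872
gripper_force: 0.0
```

Run:
```python
from h import *
out=[]
s=readout.get_obs();p=s["tool_pos"];Rt=q2R(s["tcp_rot"])
for n in("top","scene"):
    im=optics.grab_frame(n)
    pts=np.vstack([proj(p,n),proj(p+Rt.apply([0,.0435,0]),n),proj(p+Rt.apply([0,-.0435,0]),n)])
    print(n,pts)
    c=pts[0].astype(int); x0,y0=c-60
    cr=cv2.resize(im[y0:y0+120,x0:x0+120],None,fx=3.3,fy=3.3,interpolation=2)
    for q in pts: cv2.circle(cr,tuple(((q-[x0,y0]+.5)*3.3).astype(int)),3,(0,0,255),1)
    out.append(cr)
cv2.imwrite("pics/near1.png",np.hstack(out))
```

```text
top [[254.8911 197.1769]
 [269.8726 192.1599]
 [239.8795 202.204 ]]
scene [[334.7887 288.1976]
 [317.218  280.7608]
 [352.8069 295.8238]]
```

View pics/near1.png

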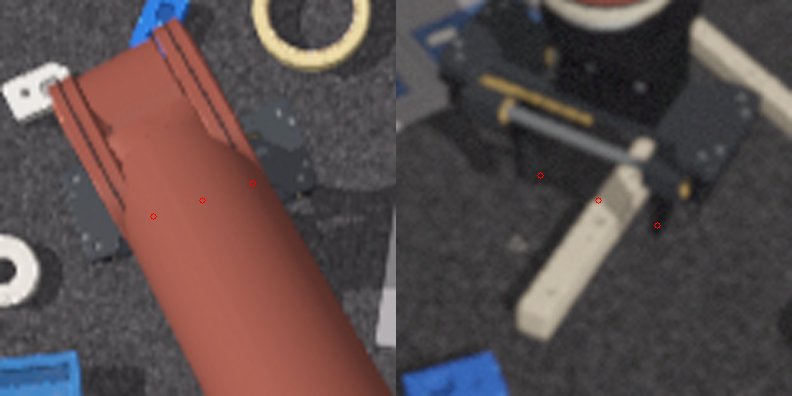

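The scene crop shows the open fingers straddling the bar: far finger at (540,176), near finger at (657,225), bar between them. I'll go down and watch the force.

Emit:
{"api": "apply_moves", "payload": {
  "deltas": [
    [0,0,0,0,0,0.2,0],
    [0,0,0,0,0,0.4,0],
    [0,0,0,0,0,0.6,0],
    [0,0,0,0,0,0.65,0],
    [0,0,0,0,0,0.65,0]
  ]
}}

```text
time: 2.7
tool_pos: [0.5533, 0.122, 0.02]
tcp_rot: [0.0, 0.988, 0.156, -0.001]
contact_force: [0.1, 0.3, -0.5]
finger_gap: 0.0872
gripper_force: 0.0
```

Emit:
{"api": "apply_moves", "payload": {
  "deltas": [
    [0,0,0,0,0,0.05,0],
    [0,0,0,0,0,0.1,0],
    [0,0,0,0,0,0.12,0],
    [0,0,0,0,0,0.12,0],
    [0,0,0,0,0,0.12,0]
  ]
}}

```text
time: 3.12
tool_pos: [0.554, 0.1224, 0.016]
tcp_rot: [-0.0, 0.988, 0.156, 0.0]
contact_force: [0.3, -0.5, 0.3]
finger_gap: 0.087
gripper_force: 0.0
```

Emit:
{"api": "apply_moves", "payload": {
  "deltas": [
    [0,0,0,0,0,0.05,0],
    [0,0,0,0,0,0.1,0],
    [0,0,0,0,0,0.14,0],
    [0,0,0,0,0,0.14,0],
    [0,0,0,0,0,0.14,0]
  ]
}}

```text
time: 3.53
tool_pos: [0.5538, 0.1223, 0.0101]
tcp_rot: [-0.0, 0.988, 0.156, -0.0]
contact_force: [-0.6, -0.0, -0.2]
finger_gap: 0.0873
gripper_force: 0.0
```

Emit:
{"api": "apply_moves", "payload": {
  "deltas": [
    [0,0,0,0,0,0.03,0],
    [0,0,0,0,0,0.06,0],
    [0,0,0,0,0,0.06,0],
    [0,0,0,0,0,0.06,0],
    [0,0,0,0,0,0.06,0]
  ]
}}

```text
time: 3.95
tool_pos: [0.5539, 0.1224, 0.0079]
tcp_rot: [-0.0, 0.988, 0.156, -0.0]
contact_force: [-0.1, 0.3, 0.6]
finger_gap: 0.0874
gripper_force: 0.0
```

Emit:
{"api": "apply_moves", "payload": {
  "deltas": [
    [0,0,0,0,0,0.03,0],
    [0,0,0,0,0,0.06,0],
    [0,0,0,0,0,0.06,0],
    [0,0,0,0,0,0.06,0],
    [0,0,0,0,0,0.06,0]
  ]
}}

```text
time: 4.37
tool_pos: [0.5539, 0.1224, 0.0055]
tcp_rot: [-0.0, 0.988, 0.156, -0.0]
contact_force: [0.7, 0.3, -0.0]
finger_gap: 0.087
gripper_force: 0.0
```

Emit:
{"api": "apply_moves", "payload": {
  "deltas": [
    [0,0,0,0,0,0.03,0],
    [0,0,0,0,0,0.05,0],
    [0,0,0,0,0,0.05,0],
    [0,0,0,0,0,0.05,0],
    [0,0,0,0,0,0.05,0]
  ]
}}

```text
time: 4.78
tool_pos: [0.5539, 0.1224, 0.0035]
tcp_rot: [-0.0, 0.988, 0.156, -0.0]
contact_force: [-0.5, -0.0, -0.1]
finger_gap: 0.087
gripper_force: 0.0
```

Emit:
{"api": "apply_moves", "payload": {
  "deltas": [
    [0,0,0,0,0,0,1],
    [0,0,0,0,0,0,1],
    [0,0,0,0,0,0,1],
    [0,0,0,0,0,0,1],
    [0,0,0,0,0,0,1]
  ]
}}

```text
time: 5.2
tool_pos: [0.5539, 0.1223, 0.0035]
tcp_rot: [-0.0, 0.988, 0.156, 0.0]
contact_force: [0.6, -0.6, -0.3]
finger_gap: 0.0611
gripper_force: 0.0
```

Emit:
{"api": "apply_moves", "payload": {
  "deltas": [
    [0,0,0,0,0,0,1],
    [0,0,0,0,0,0,1],
    [0,0,0,0,0,0,1],
    [0,0,0,0,0,0,1],
    [0,0,0,0,0,0,1]
  ]
}}

```text
time: 5.62
tool_pos: [0.554, 0.1224, 0.0035]
tcp_rot: [-0.0, 0.988, 0.156, 0.0]
contact_force: [0.3, 0.2, 0.8]
finger_gap: 0.0282
gripper_force: 0.0
```

Emit:
{"api": "apply_moves", "payload": {
  "deltas": [
    [0,0,0,0,0,-0.1,1],
    [0,0,0,0,0,-0.3,1],
    [0,0,0,0,0,-0.6,1],
    [0,0,0,0,0,-0.9,1],
    [0,0,0,0,0,-1.2,1]
  ]
}}

```text
time: 6.03
tool_pos: [0.554, 0.1223, 0.053]
tcp_rot: [0.0, 0.988, 0.156, 0.0]
contact_force: [0.4, -0.0, -4.0]
finger_gap: 0.0198
gripper_force: 30.0
```

```bash
python3 go.py 566,-163,60,81.1
python3 - <<'E'
from h import *
im=optics.grab_frame("scene"); cv2.imwrite("pics/lift.png",cv2.resize(im[200:360,230:440],None,fx=3,fy=3,interpolation=2))
E
```

```text
t 6.0333 tcp [553.9952 122.3211  52.986 ] F [ 0.3974 -0.0296 -4.0336] gap 0.019837981724328525 q [ 0.1976  0.381  -0.587   1.8298  0.2468  1.0037 -1.7482] yaw 17.913710543685216
566,-163,60,81.1 [  0.0026  -0.0024 -12.6373] [-1.9084  6.8796 -0.1754]
```

View pics/lift.png

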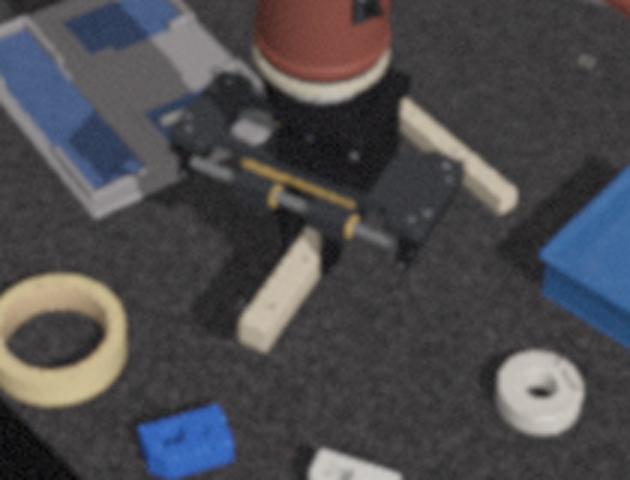

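The bar is lifted and held (gap 19.8 mm, 30 N). I'll carry it to the long compartment and turn it on the way.

Emit:
{"api": "apply_moves", "payload": {
  "deltas": [
    [0,0,-1.2,-0.2,0.7,-0.2,1],
    [0,0,-2.5,-0.4,1.4,-0.4,1],
    [0,0,-3.8,-0.6,2.1,-0.6,1],
    [0,0,-5.1,-0.8,2.8,-0.7,1],
    [0,0,-6.4,-1.0,3.5,-0.7,1]
  ]
}}

```text
time: 6.5
tool_pos: [0.5597, -0.0246, 0.0813]
tcp_rot: [0.001, 0.905, 0.425, 0.001]
contact_force: [1.1, 0.4, -4.3]
finger_gap: 0.0195
gripper_force: 30.0
```

```bash
python3 go.py 566,-163,70,81.1
```

```text
t 6.5 tcp [559.6688 -24.5807  81.319 ] F [ 1.0542  0.3519 -4.2633] gap 0.019537746682218648 q [ 0.5092  0.3397 -0.6406  1.8241  0.2326  1.0508 -0.9141] yaw 50.242259464409756
566,-163,70,81.1 [ 0.0293 -0.0054 -6.1716] [-2.5594  2.3342  0.2855]
```

Emit:
{"api": "apply_moves", "payload": {
  "deltas": [
    [0,0,-1.3,-0.6,0.55,0,1],
    [0,0,-2.6,-1.2,1.1,0,1],
    [0,0,-3.9,-1.8,1.65,0,1],
    [0,0,-5.2,-2.4,2.2,0.1,1],
    [0,0,-6.2,-2.56,2.33,0.2,1]
  ]
}}

```text
time: 6.92
tool_pos: [0.564, -0.1692, 0.072]
tcp_rot: [0.002, 0.761, 0.648, -0.001]
contact_force: [-0.5, -1.5, -4.6]
finger_gap: 0.0196
gripper_force: 30.0
```

Emit:
{"api": "apply_moves", "payload": {
  "deltas": [
    [0,0,0,0,0,0.2,1],
    [0,0,0,0,0,0.4,1],
    [0,0,0,0,0,0.6,1],
    [0,0,0,0,0,0.7,1],
    [0,0,0,0,0,0.7,1]
  ]
}}

```text
time: 7.33
tool_pos: [0.5636, -0.1599, 0.0423]
tcp_rot: [-0.001, 0.761, 0.649, -0.0]
contact_force: [-0.4, -0.8, -4.9]
finger_gap: 0.0197
gripper_force: 30.0
```

```bash
python3 go.py 566,-163,30,81.1
python3 - <<'E'
from h import *
im=optics.grab_frame("scene"); cv2.imwrite("pics/over.png",cv2.resize(im[170:290,190:350],None,fx=5,fy=5,interpolation=2))
E
```

```text
t 7.3333 tcp [ 563.6181 -159.923    42.3213] F [-0.371  -0.7528 -4.938 ] gap 0.019717275096490187 q [ 0.7331  0.448  -0.6526  1.7873  0.3142  1.0142 -0.1981] yaw 80.97592038927415
566,-163,30,81.1 [-0.022  -0.0071 -0.0248] [-0.0668  0.0715  0.3079]
```

View pics/over.png

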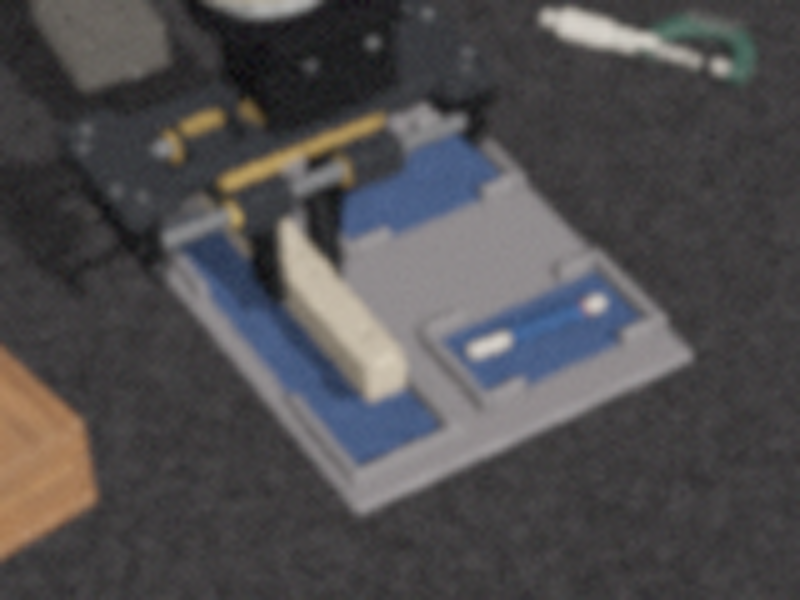

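The bar hangs level over the long compartment, in line with it; its near end is at (385,370) in the crop. I'll lower it gently.

Emit:
{"api": "apply_moves", "payload": {
  "deltas": [
    [0,0,0,-0.03,0.04,0.1,1],
    [0,0,0,-0.06,0.06,0.2,1],
    [0,0,0,-0.07,0.06,0.3,1],
    [0,0,0,-0.07,0.06,0.4,1],
    [0,0,0,-0.07,0.06,0.45,1]
  ]
}}

```text
time: 7.8
tool_pos: [0.5659, -0.1647, 0.0247]
tcp_rot: [-0.0, 0.761, 0.649, -0.0]
contact_force: [-0.3, 0.0, -4.2]
finger_gap: 0.0197
gripper_force: 30.0
```

Emit:
{"api": "apply_moves", "payload": {
  "deltas": [
    [0,0,0,0,0,0.02,1],
    [0,0,0,0,0,0.04,1],
    [0,0,0,0,0,0.06,1],
    [0,0,0,0,0,0.08,1],
    [0,0,0,0,0,0.08,1]
  ]
}}

```text
time: 8.22
tool_pos: [0.5662, -0.1647, 0.0223]
tcp_rot: [-0.0, 0.761, 0.649, 0.0]
contact_force: [-0.2, -0.0, -4.8]
finger_gap: 0.0197
gripper_force: 30.0
```

Emit:
{"api": "apply_moves", "payload": {
  "deltas": [
    [0,0,0,0,0,0.02,1],
    [0,0,0,0,0,0.04,1],
    [0,0,0,0,0,0.06,1],
    [0,0,0,0,0,0.06,1],
    [0,0,0,0,0,0.06,1]
  ]
}}

```text
time: 8.63
tool_pos: [0.5662, -0.1647, 0.0199]
tcp_rot: [-0.0, 0.761, 0.649, 0.0]
contact_force: [0.3, -0.1, -4.8]
finger_gap: 0.0197
gripper_force: 30.0
```

Emit:
{"api": "apply_moves", "payload": {
  "deltas": [
    [0,0,0,0,0,0.02,1],
    [0,0,0,0,0,0.04,1],
    [0,0,0,0,0,0.06,1],
    [0,0,0,0,0,0.07,1],
    [0,0,0,0,0,0.07,1]
  ]
}}

```text
time: 9.05
tool_pos: [0.5661, -0.1646, 0.0169]
tcp_rot: [-0.0, 0.761, 0.649, -0.0]
contact_force: [0.4, 0.5, -4.4]
finger_gap: 0.0196
gripper_force: 30.0
```

Emit:
{"api": "apply_moves", "payload": {
  "deltas": [
    [0,0,0,0,0,0.02,1],
    [0,0,0,0,0,0.04,1],
    [0,0,0,0,0,0.06,1],
    [0,0,0,0,0,0.06,1],
    [0,0,0,0,0,0.06,1]
  ]
}}

```text
time: 9.47
tool_pos: [0.5661, -0.1647, 0.0146]
tcp_rot: [-0.0, 0.761, 0.649, -0.0]
contact_force: [-0.1, 0.0, -5.3]
finger_gap: 0.0199
gripper_force: 30.0
```

Emit:
{"api": "apply_moves", "payload": {
  "deltas": [
    [0,0,0,0,0,0.02,1],
    [0,0,0,0,0,0.04,1],
    [0,0,0,0,0,0.05,1],
    [0,0,0,0,0,0.05,1],
    [0,0,0,0,0,0.05,1]
  ]
}}

```text
time: 9.88
tool_pos: [0.5663, -0.1647, 0.013]
tcp_rot: [0.0, 0.761, 0.649, -0.0]
contact_force: [-1.9, -0.2, -0.0]
finger_gap: 0.0197
gripper_force: 30.0
```

Emit:
{"api": "apply_moves", "payload": {
  "deltas": [
    [0,0,0,0,0,0.01,1],
    [0,0,0,0,0,0.02,1],
    [0,0,0,0,0,0.02,1],
    [0,0,0,0,0,0.02,1],
    [0,0,0,0,0,0.02,1]
  ]
}}

```text
time: 10.3
tool_pos: [0.5663, -0.1647, 0.0129]
tcp_rot: [0.0, 0.761, 0.649, -0.0]
contact_force: [-5.5, 1.7, 8.4]
finger_gap: 0.0196
gripper_force: 30.0
```

Emit:
{"api": "apply_moves", "payload": {
  "deltas": [
    [0,0,0,0,0,0,0.6],
    [0,0,0,0,0,0,0.6],
    [0,0,0,0,0,0,0.6],
    [0,0,0,0,0,0,0.6],
    [0,0,0,0,0,0,0.6]
  ]
}}

```text
time: 10.72
tool_pos: [0.5664, -0.1647, 0.0119]
tcp_rot: [0.0, 0.761, 0.649, 0.0]
contact_force: [1.0, -1.0, 0.8]
finger_gap: 0.034
gripper_force: 0.0
```

Emit:
{"api": "apply_moves", "payload": {
  "deltas": [
    [0,0,0,0,0,-0.2,0.6],
    [0,0,0,0,0,-0.5,0.6],
    [0,0,0,0,0,-1.0,0.6],
    [0,0,0,0,0,-1.8,0.3],
    [0,0,0,0,0,-2.6,0]
  ]
}}

```text
time: 11.13
tool_pos: [0.5658, -0.1643, 0.1177]
tcp_rot: [-0.0, 0.761, 0.649, -0.0]
contact_force: [1.4, -1.1, 0.9]
finger_gap: 0.0418
gripper_force: 0.0
```

```bash
python3 go.py 651,261,120,116
```

```text
t 11.1333 tcp [ 565.8232 -164.2725  117.6818] F [ 1.3632 -1.1153  0.8851] gap 0.04182392279629792 q [ 0.7671  0.3691 -0.6821  1.7155  0.2515  1.1472 -0.1447] yaw 80.9386828303508
651,261,120,116 [-0.0059 -0.009  -7.0123] [10.8345  0.4284 -0.0519]
```

Emit:
{"api": "apply_moves", "payload": {
  "deltas": [
    [0,0,0,1.0,0,0,0],
    [0,0,0,2.0,0.1,0,0],
    [0,0,0,3.0,0.1,0,0],
    [0,0,0,4.0,0.2,0,0],
    [0,0,0,5.0,0.2,0,0]
  ]
}}

```text
time: 11.55
tool_pos: [0.6065, 0.0332, 0.1176]
tcp_rot: [0.001, 0.761, 0.649, 0.001]
contact_force: [0.5, -0.3, -0.8]
finger_gap: 0.0738
gripper_force: 0.0
```

Emit:
{"api": "apply_moves", "payload": {
  "deltas": [
    [0,0,-1.4,1.0,0,0,0],
    [0,0,-2.8,2.0,0.1,0,0],
    [0,0,-4.2,3.0,0.1,0,0],
    [0,0,-5.6,4.0,0.2,0,0],
    [0,0,-7.0,5.0,0.2,0,0]
  ]
}}

```text
time: 11.97
tool_pos: [0.6461, 0.2293, 0.1174]
tcp_rot: [0.001, 0.529, 0.849, 0.0]
contact_force: [1.2, -0.4, 0.2]
finger_gap: 0.0864
gripper_force: 0.0
```

```bash
python3 go.py 651,261,60,116
python3 - <<'E'
from h import *
im=optics.grab_frame("top"); hsv=cv2.cvtColor(im,cv2.COLOR_BGR2HSV)
cv2.imwrite("pics/top1.png",cv2.resize(im[160:265,300:410],None,fx=5,fy=5,interpolation=2))
print(rect((hsv[...,2]>165)&(hsv[...,0]<40),(357,191),.027))
blue=(hsv[...,0]>100)&(hsv[...,0]<125)&(hsv[...,1]>110)&(hsv[...,2]>60)
print("short",rect(blue,(378,235),.005))
E
```

```text
t 11.9667 tcp [646.1354 229.254  117.4134] F [ 1.2238 -0.3526  0.2123] gap 0.08636352923523184 q [ 0.1741  0.6178 -0.8465  1.4587  0.4714  1.2751 -0.2601] yaw 116.18845688889391
651,261,60,116 [0.0163 0.0055 0.0377] [0.6592 0.4573 1.4357]
[ 567.1797 -163.4994  167.5526   18.5625   80.8816]
short [ 458.769  -212.8426   92.0824   55.7687   -8.892 ]
```

View pics/top1.png

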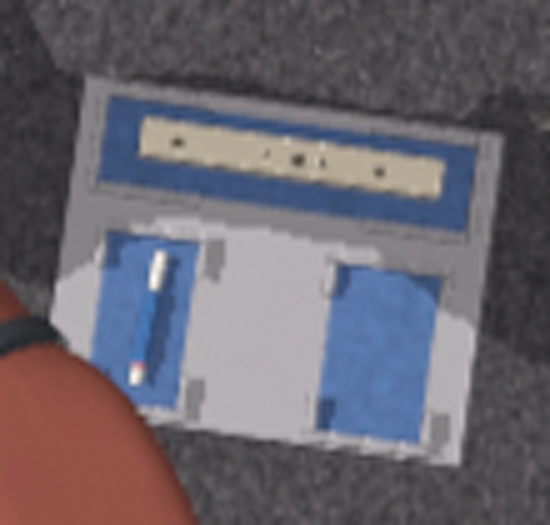

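The bar lies flat, centred in the long compartment (ends at (150,137) and (440,178) in the crop) and in line with it at 80.9° against 81.1°. On to the block.

Emit:
{"api": "apply_moves", "payload": {
  "deltas": [
    [0,0,0,0.3,0.2,0.4,0],
    [0,0,0.03,0.6,0.4,0.8,0],
    [0,0,0.03,0.66,0.5,1.2,0],
    [0,0,0.03,0.66,0.5,1.6,0],
    [0,0,0.03,0.66,0.5,1.8,0]
  ]
}}

```text
time: 12.43
tool_pos: [0.6511, 0.2588, 0.0417]
tcp_rot: [-0.0, 0.532, 0.847, -0.001]
contact_force: [-0.7, -0.5, -0.5]
finger_gap: 0.0873
gripper_force: 0.0
```

Emit:
{"api": "apply_moves", "payload": {
  "deltas": [
    [0,0,0,0,0,0.1,0],
    [0,0,0,0,0,0.2,0],
    [0,0,0,0,0,0.2,0],
    [0,0,0,0,0,0.2,0],
    [0,0,0,0,0,0.2,0]
  ]
}}

```text
time: 12.85
tool_pos: [0.6522, 0.2601, 0.0369]
tcp_rot: [0.0, 0.532, 0.847, 0.0]
contact_force: [0.3, -0.6, -0.1]
finger_gap: 0.0869
gripper_force: 0.0
```

```bash
python3 go.py 652.5,261.7,4,116
python3 - <<'E'
from h import *
im=optics.grab_frame("scene"); cv2.imwrite("pics/blk.png",cv2.resize(im[290:410,260:420],None,fx=4,fy=4,interpolation=2))
E
```

```text
t 12.85 tcp [652.1694 260.1379  36.8517] F [ 0.2609 -0.5791 -0.0522] gap 0.08692974068871594 q [ 0.0963  0.7196 -0.7993  1.4784  0.5388  1.1711 -0.3408] yaw 115.73078498725404
652.5,261.7,4,116 [ 0.0137  0.0011 -0.0538] [0.0317 0.0234 0.8213]
```

View pics/blk.png

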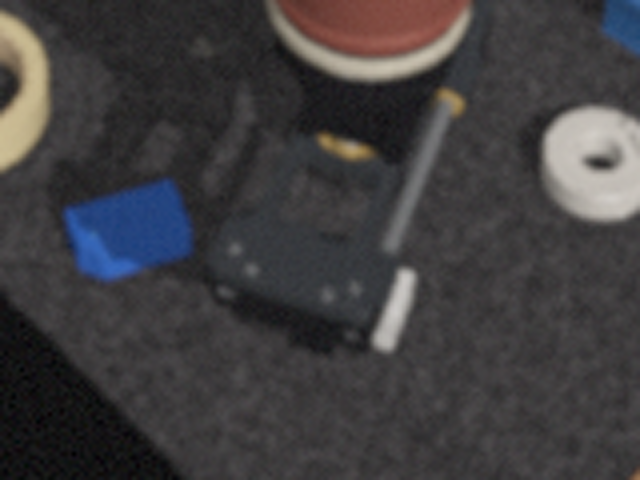

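The gripper stands over the block, with the block's end visible at (395,310) and the blue look-alike clear at (130,230). Descending.

Emit:
{"api": "apply_moves", "payload": {
  "deltas": [
    [0,0,-0.05,0.03,0.02,0.15,0],
    [0,0,-0.05,0.03,0.02,0.3,0],
    [0,0,-0.05,0.03,0.02,0.45,0],
    [0,0,-0.05,0.03,0.02,0.5,0],
    [0,0,-0.05,0.03,0.02,0.5,0]
  ]
}}

```text
time: 13.32
tool_pos: [0.6512, 0.2614, 0.0147]
tcp_rot: [-0.001, 0.53, 0.848, -0.001]
contact_force: [0.3, 0.3, -1.1]
finger_gap: 0.087
gripper_force: 0.0
```

Emit:
{"api": "apply_moves", "payload": {
  "deltas": [
    [0,0,0,0,0,0.1,0],
    [0,0,0,0,0,0.2,0],
    [0,0,0,0,0,0.3,0],
    [0,0,0,0,0,0.3,0],
    [0,0,0,0,0,0.3,0]
  ]
}}

```text
time: 13.73
tool_pos: [0.6517, 0.2616, 0.0036]
tcp_rot: [-0.0, 0.53, 0.848, -0.0]
contact_force: [-0.6, -0.3, -0.3]
finger_gap: 0.0868
gripper_force: 0.0
```

Emit:
{"api": "apply_moves", "payload": {
  "deltas": [
    [0,0,0,0,0,0,1],
    [0,0,0,0,0,0,1],
    [0,0,0,0,0,0,1],
    [0,0,0,0,0,0,1],
    [0,0,0,0,0,0,1]
  ]
}}

```text
time: 14.15
tool_pos: [0.6519, 0.2617, 0.0041]
tcp_rot: [0.0, 0.53, 0.848, 0.0]
contact_force: [0.0, -1.0, 0.5]
finger_gap: 0.0616
gripper_force: 0.0
```

Emit:
{"api": "apply_moves", "payload": {
  "deltas": [
    [0,0,0,0,0,0,1],
    [0,0,0,0,0,0,1],
    [0,0,0,0,0,0,1],
    [0,0,0,0,0,0,1],
    [0,0,0,0,0,0,1]
  ]
}}

```text
time: 14.57
tool_pos: [0.6517, 0.2616, 0.0039]
tcp_rot: [-0.0, 0.53, 0.848, -0.0]
contact_force: [-0.3, -0.6, 1.6]
finger_gap: 0.0315
gripper_force: 30.0
```

Emit:
{"api": "apply_moves", "payload": {
  "deltas": [
    [0,0,0,0,0,-0.2,1],
    [0,0,0,0,0,-0.5,1],
    [0,0,0,0,0,-1.0,1],
    [0,0,0,0,0,-1.6,1],
    [0,0,0,0,0,-2.0,1]
  ]
}}

```text
time: 14.98
tool_pos: [0.6525, 0.2624, 0.0873]
tcp_rot: [0.001, 0.53, 0.848, 0.001]
contact_force: [1.1, -0.1, -0.8]
finger_gap: 0.0319
gripper_force: 30.0
```

```bash
python3 go.py 458.5,-212.4,80,171.1
```

```text
t 14.9833 tcp [652.5274 262.3903  87.3267] F [ 1.1222 -0.1037 -0.7533] gap 0.03186253398494086 q [ 0.1054  0.6745 -0.825   1.4376  0.5053  1.2465 -0.3155] yaw 116.02041229514514
458.5,-212.4,80,171.1 [  0.0288   0.0124 -11.0159] [-8.5387 -9.5666  0.1564]
```

Emit:
{"api": "apply_moves", "payload": {
  "deltas": [
    [0,0,0,-0.66,-0.74,0,1],
    [0,0,0,-1.32,-1.48,0,1],
    [0,0,0,-1.98,-2.22,0,1],
    [0,0,0,-2.64,-2.96,0,1],
    [0,0,0,-3.3,-3.7,0,1]
  ]
}}

```text
time: 15.4
tool_pos: [0.576, 0.0767, 0.0847]
tcp_rot: [0.001, 0.53, 0.848, 0.0]
contact_force: [0.3, -1.2, -0.7]
finger_gap: 0.0318
gripper_force: 30.0
```

Emit:
{"api": "apply_moves", "payload": {
  "deltas": [
    [0,0,-1.2,-0.66,-0.74,0,1],
    [0,0,-2.4,-1.32,-1.48,0,1],
    [0,0,-3.6,-1.98,-2.22,0,1],
    [0,0,-4.8,-2.64,-2.96,0,1],
    [0,0,-6.0,-3.3,-3.7,0,1]
  ]
}}

```text
time: 15.82
tool_pos: [0.501, -0.1069, 0.0848]
tcp_rot: [0.001, 0.29, 0.957, -0.0]
contact_force: [0.4, -0.8, -1.1]
finger_gap: 0.0319
gripper_force: 30.0
```

```bash
python3 go.py 458.5,-212.4,80,171.1
```

```text
t 15.8167 tcp [ 501.0017 -106.8924   84.8323] F [ 0.4406 -0.845  -1.1002] gap 0.031937301532219346 q [ 1.0129  0.3361 -1.0172  1.9195  0.3283  1.0631  0.8405] yaw 146.30036388116292
458.5,-212.4,80,171.1 [-0.0102  0.016  -4.9599] [-0.5793 -2.7839  0.1233]
```

Emit:
{"api": "apply_moves", "payload": {
  "deltas": [
    [0,0,-1.2,-0.15,-0.7,0,1],
    [0,0,-2.4,-0.3,-1.4,0,1],
    [0,0,-3.6,-0.45,-2.1,0,1],
    [0,0,-4.8,-0.58,-2.78,0,1],
    [0,0,-4.96,-0.58,-2.78,0.1,1]
  ]
}}

```text
time: 16.23
tool_pos: [0.4567, -0.2168, 0.0807]
tcp_rot: [-0.0, 0.08, 0.997, -0.002]
contact_force: [-0.7, -0.6, -3.2]
finger_gap: 0.0318
gripper_force: 30.0
```

Emit:
{"api": "apply_moves", "payload": {
  "deltas": [
    [0,0,0,0,0,0.2,1],
    [0,0,0,0,0,0.5,1],
    [0,0,0,0,0,0.8,1],
    [0,0,0,0,0,1.0,1],
    [0,0,0,0,0,1.0,1]
  ]
}}

```text
time: 16.65
tool_pos: [0.4578, -0.2087, 0.0377]
tcp_rot: [-0.001, 0.079, 0.997, 0.001]
contact_force: [-0.9, -0.1, -1.9]
finger_gap: 0.0316
gripper_force: 30.0
```

```bash
python3 go.py 458.5,-212.4,13,171.1;  python3 - <<'E'
from h import *
im=optics.grab_frame("scene"); cv2.imwrite("pics/over2.png",cv2.resize(im[170:290,190:350],None,fx=4,fy=4,interpolation=2))
E
```

```text
t 16.65 tcp [ 457.8033 -208.6523   37.7442] F [-0.8509 -0.1081 -1.88  ] gap 0.03155108452010317 q [ 1.2321  0.412  -1.0304  1.975   0.4213  0.9913  1.411 ] yaw 170.88456013519297
458.5,-212.4,13,171.1 [ 0.0175 -0.0329 -0.0431] [-0.0338 -0.0907  0.6184]
```

View pics/over2.png

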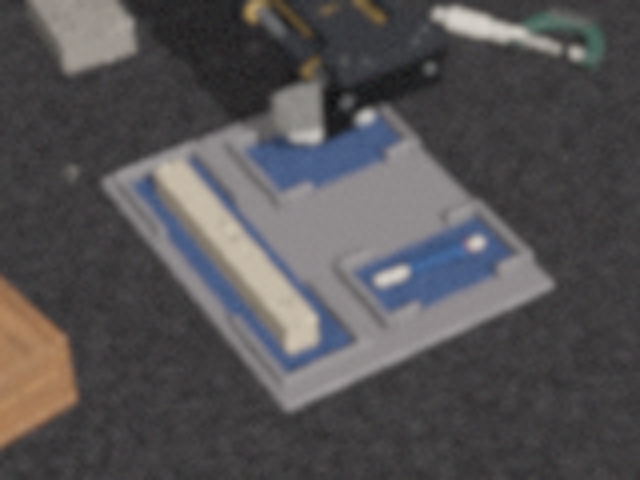

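The block is held over the short compartment (at (300,115)) and the bar is undisturbed. Lowering.

Emit:
{"api": "apply_moves", "payload": {
  "deltas": [
    [0,0,-0.04,-0.02,-0.05,0.15,1],
    [0,0,-0.04,-0.02,-0.05,0.3,1],
    [0,0,-0.04,-0.02,-0.05,0.4,1],
    [0,0,-0.04,-0.02,-0.05,0.4,1],
    [0,0,-0.04,-0.02,-0.05,0.4,1]
  ]
}}

```text
time: 17.12
tool_pos: [0.4591, -0.2123, 0.0237]
tcp_rot: [-0.0, 0.079, 0.997, 0.0]
contact_force: [-1.0, 0.8, -0.5]
finger_gap: 0.0317
gripper_force: 30.0
```

```bash
python3 go.py 458.5,-212.4,12,171.1
```

```text
t 17.1167 tcp [ 459.0865 -212.3278   23.7189] F [-1.0108  0.8122 -0.5269] gap 0.031723028669767686 q [ 1.2166  0.4362 -1.011   1.9813  0.4494  0.9677  1.3971] yaw 170.9867954924179
458.5,-212.4,12,171.1 [ 0.0037 -0.0039 -0.0226] [ 0.0141 -0.0042  0.293 ]
```

Emit:
{"api": "apply_moves", "payload": {
  "deltas": [
    [0,0,-0.02,0.01,0,0.08,1],
    [0,0,-0.02,0.01,0,0.16,1],
    [0,0,-0.02,0.01,0,0.24,1],
    [0,0,-0.02,0.01,0,0.28,1],
    [0,0,-0.02,0.01,0,0.28,1]
  ]
}}

```text
time: 17.53
tool_pos: [0.4585, -0.2123, 0.0123]
tcp_rot: [-0.0, 0.078, 0.997, 0.0]
contact_force: [-0.6, 0.1, -1.4]
finger_gap: 0.0322
gripper_force: 30.0
```

Emit:
{"api": "apply_moves", "payload": {
  "deltas": [
    [0,0,0,0,0,0.02,1],
    [0,0,0,0,0,0.04,1],
    [0,0,0,0,0,0.05,1],
    [0,0,0,0,0,0.05,1],
    [0,0,0,0,0,0.05,1]
  ]
}}

```text
time: 17.95
tool_pos: [0.4588, -0.2124, 0.0107]
tcp_rot: [0.0, 0.078, 0.997, 0.0]
contact_force: [-0.4, -0.3, -1.1]
finger_gap: 0.0317
gripper_force: 30.0
```

Emit:
{"api": "apply_moves", "payload": {
  "deltas": [
    [0,0,0,0,0,0.01,1],
    [0,0,0,0,0,0.02,1],
    [0,0,0,0,0,0.03,1],
    [0,0,0,0,0,0.03,1],
    [0,0,0,0,0,0.03,1]
  ]
}}

```text
time: 18.37
tool_pos: [0.4588, -0.2124, 0.0095]
tcp_rot: [-0.0, 0.078, 0.997, 0.0]
contact_force: [-0.3, -0.2, -2.0]
finger_gap: 0.0314
gripper_force: 30.0
```

Emit:
{"api": "apply_moves", "payload": {
  "deltas": [
    [0,0,0,0,0,0.01,1],
    [0,0,0,0,0,0.02,1],
    [0,0,0,0,0,0.03,1],
    [0,0,0,0,0,0.03,1],
    [0,0,0,0,0,0.03,1]
  ]
}}

```text
time: 18.78
tool_pos: [0.4588, -0.2124, 0.0087]
tcp_rot: [-0.0, 0.078, 0.997, -0.0]
contact_force: [-3.2, 0.9, 6.8]
finger_gap: 0.0318
gripper_force: 30.0
```

Seated (+7 N). Release and retreat.

Emit:
{"api": "apply_moves", "payload": {
  "deltas": [
    [0,0,0,0,0,0,0.5],
    [0,0,0,0,0,0,0.5],
    [0,0,0,0,0,0,0.5],
    [0,0,0,0,0,0,0.5],
    [0,0,0,0,0,0,0.5]
  ]
}}

```text
time: 19.2
tool_pos: [0.4588, -0.2124, 0.0082]
tcp_rot: [0.0, 0.078, 0.997, 0.0]
contact_force: [-0.2, 0.2, 0.1]
finger_gap: 0.0434
gripper_force: 0.0
```

Emit:
{"api": "apply_moves", "payload": {
  "deltas": [
    [0,0,0,0,0,-0.2,0.5],
    [0,0,0,0,0,-0.5,0.5],
    [0,0,0,0,0,-1.2,0.5],
    [0,0,0,0,0,-2.0,0.5],
    [0,0,0,0,0,-3.0,0.5]
  ]
}}

```text
time: 19.62
tool_pos: [0.458, -0.2115, 0.1293]
tcp_rot: [-0.001, 0.077, 0.997, 0.001]
contact_force: [0.1, -2.3, 0.9]
finger_gap: 0.0435
gripper_force: 0.0
```

Emit:
{"api": "apply_moves", "payload": {
  "deltas": [
    [0,0,0,0.1,1.0,0,0.5],
    [0,0,0,0.2,2.0,0,0.5],
    [0,0,0,0.2,3.0,0,0.5],
    [0,0,0,0.2,4.0,0,0.5],
    [0,0,0,0.2,5.0,0,0.5]
  ]
}}

```text
time: 20.03
tool_pos: [0.482, -0.012, 0.1297]
tcp_rot: [0.001, 0.078, 0.997, -0.001]
contact_force: [0.7, -0.4, 0.1]
finger_gap: 0.0435
gripper_force: 0.0
```

```bash
python3 go.py
python3 - <<'E'
from h import *
im=optics.grab_frame("top"); hsv=cv2.cvtColor(im,cv2.COLOR_BGR2HSV); s=optics.grab_frame("scene")
cv2.imwrite("pics/end.png",np.hstack([cv2.resize(im[160:265,300:410],(400,382),interpolation=2),cv2.resize(s[170:290,215:340],(398,382),interpolation=2)]))
print(rect((hsv[...,2]>165)&(hsv[...,0]<40),(357,191),.027))
E
```

```text
t 20.0333 tcp [482.0095 -11.9637 129.6657] F [ 0.7351 -0.4196  0.1045] gap 0.0435124593026956 q [ 1.0401  0.2386 -1.2092  1.9365  0.2488  1.1303  1.1474] yaw 171.05089866483277
[ 567.5153 -163.7772  169.5997   21.0796   80.8814]
```

View pics/end.png

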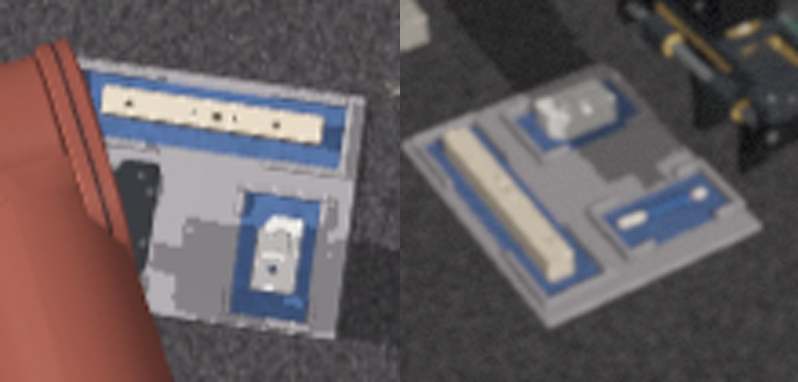

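Both parts lie flat inside their compartments and in line with them: bar at (212,113), block at (277,253). The gauge is untouched and the gripper is clear.

```bash
python3 -c "
from plant import r
print(r.close_job())"
```

```text
the job is handed in; nothing more can be done
None
```

The job is handed in at about 20 s of the 53 s allowed: the long bar and the aluminium block both lie flat and in line in their tray compartments, checked in both camera views, with the gripper clear.

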